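Light check on the colony counter

ROBOT

A 7-joint arm with a two-finger parallel gripper is mounted at the origin on the work surface. World frame = base frame: x ahead of the robot, y to its left, z up, the work surface at z = 0. Lengths are in m, angles in rad, forces in N, time in s.
With the tool pointing down it reaches from about 0.4 to 0.9 m from the base axis. Payload 5.5 kg.
Tool frame: the origin (TCP) lies on the centre line of the jaws, within the pads' length; the fingertips stand 11 mm ahead of it and the grasp point (between the pads) lies 8 mm behind it (nose_length is the z of the fingertips in the tool frame, in m); z points along the fingers, y is the line along which they close (so a half turn about z gives the same grasp; the last joint's range is limited). The gripper opens to 92 mm and grips with 3 to 60 N. Pads are 19 mm wide; open, the fingers measure 130 mm over their backs; the gripper's body (75 mm by 190 mm) begins 47 mm behind the grasp point.
Start: joints at [-0.988, 0.501, -0.427, 1.55, 0.221, 1.138, -0.21], TCP at [0.204, 0.617, 0.238] pointing down, gripper open.
Joint ranges: [-2.88, 2.88], [-0.31, 2.03], [-1.54, 1.56], [0.2, 2.42], [-1.41, 4.55], [0.19, 2.02], [-2.57, 2.57]. Speed limits (rad/s): [2.57, 2.57, 3.14, 3.14, 3.14, 3.14, 3.14].

INTERFACE

Orientations are given as a unit quaternion [x, y, z, w].
In Python, from cell import * gives the robot as it stands.
- The arm moves only by the shell command python3 -m inch 'ROWS'. ROWS is JSON, a list of rows, each a list of 7 numbers: the opening, from 0 (shut) to 1 (fully open), then the shift along the tool's x, y, z in mm, then the turn, a rotation vector about the tool's x, y, z in units of 5 degrees (1.0 is 5 degrees). A call has 1 to 10 rows; each row shifts and turns the commanded pose from where the row before left it, along the tool's axes as they then stand; what a row does not reach is not made up. A row lasts 1/10 s, in which the tool goes at most 50 mm and 8.59 degrees, less where a joint would pass 70% of its speed; a pose out of reach is approached as far as the arm can. A call is refused whole if a number of a shift passes 50 or a number of a turn 1, either way. A call with a gripper value outside its range is refused whole. The fingers move at their own pace and stop on an object; the grip force is fixed at half the most. Time passes only in rows, so rows that do not move let the fingers close. It gives the time, the measured TCP pose, the force, the opening and the grip force at its end, in the units of the state.
- read_state(): the state, without advancing time (a new reading comes with each control period).
- capture(name): name is "side" or "top" or "wrist"; returns (picture, depth): 384x512x3 uint8, red, green, blue; 384x512 float32, m along the optical axis (not along the pixel's ray), 0 where there is no reading.
- camera_info(name): a dict with "camera_matrix" (3x3 intrinsics, pixels), "k1" (the pictures are not rectified: a ray, as slopes to the right and down, at radius r is drawn at 1 + k1 r^2 times it, then the intrinsics apply), "position" and "attitude" of the camera in the world; the wrist camera has in their place "tool_from_camera" (4x4, takes a point from camera to tool coordinates, whose origin is the TCP and whose axes are the flange's). Camera axes: x right, y down, z forward; pixel columns grow to the right and rows downward; lengths in m; the calibration is good to about 2 mm. A picture is of the moment at which its call begins: read the wrist's pose just before it. camera_info takes no time and is no camera call.
- close_job(): hands the job in; it is judged then, once.
The state is a dict: "time": time; "q": joint angles; "joint_velocities": joint speeds; "joint_torque": joint torques, N m; "eef_pos": TCP position; "eef_rot": TCP orientation; "wrist_force": force on the tool from outside, world axes, zero at the start; "torque": the same for the moment, N m; "width": opening from 0.0 (shut) to 1.0 (fully open); "grasp_force": force on a finger pad.
Only numpy, scipy, OpenCV 4.12 (cv2) and the standard library are available. Lean on these libraries where they do the work, as an engineer would, in place of code of your own. Each camera call takes 0.05 s, during which the arm holds its last target. There are 200 camera calls.

TASK

Check the lamp of the colony counter: slide its dimmer up the scale until the white line on the cap meets the long engraved line, then take the light meter out of its cradle and hold its nose square and flat on the sloping lit window, inside the black ring at the centre, pressed so lightly that the sprung nose goes only about half-way in. Finish while still holding the meter there; never push hard on the window, and leave the bottle, the dishes and the well plate where they are.

Things in the scene. Friction and masses are not known exactly. Their poses are not given: they have to be found in the camera images.
- counter: white colony counter, fixed to the bench, 240 mm deep (x), 280 mm wide (y), its flat top sloping 15 degrees up from the front edge, 45 mm high, to the back, 109 mm. Its front (-x) looks roughly at the robot; it may stand turned. Origin: centre of its underside
- window: round white lit window, 128 mm across, fine grid, flush in the counter's sloping top. Origin: on the glass at its centre, marked by a small black cross in a black ring 28 mm across. z = square out of the glass (leans 15 degrees from vertical towards the counter's front), x = up the slope, y = left. The counter's top lies in this x-y plane, x -124 to 124, y -170 to 110 mm
- dimmer (a joint): dimmer slide on the right of the counter's top, m. 0 = lowest, 0.060 = end of track; grows up the slope (window +x). Five scale lines left of the track at 0, 0.015, 0.030, 0.045, 0.060; the long one (34 mm; others 12 mm) is at 0.045. It slides with about 1.5 N and stays where it is left
- dimmer_top (a point): middle of the top of the black dimmer cap, on its white line; the cap is 14 mm along the track, 24 mm across it and stands 18 mm above the counter's top (its underside 2 mm above). At joint value 0.045 this point lies at x = 15, y = -130, z = 18 mm of the window frame
- meter: hand-held light meter, a grey bar 30 (x) by 24 (y) by 112 mm (z) with a small screen on its -x side and a black sprung nose below; about 0.18 kg. Origin: centre of the bar's underside; z runs up the bar, away from the nose. It stands upright, nose down, in its cradle. Hold it by its 24 mm width (the y faces)
- meter_nose (a joint): how far the sprung nose sleeve is pushed in, m: 0 = out, 0.010 = fully in. It yields along the meter's z: 0.5 N starts it, then 0.4 N for each mm (2.5 N at half-way, 4.5 N at full travel)
- nose_face (a point): centre of the nose's flat end face; nose 18 mm across; 22 mm below the meter's origin when out
- cradle: cradle, block 76 (x) by 72 (y) by 55 mm high, fixed to the bench beside the counter, on either side, turned up to 0.5 rad. Origin: centre of its underside. Its well (33 by 27 mm, 25 mm deep) holds the meter's lower end, the meter's origin 30 mm above the bench, its axes along the cradle's; the meter lifts straight out
- bottle: loose reagent bottle, 64 mm across, 135 mm high, on the other side of the counter from the cradle; leave alone. Origin: centre of its underside
- dish: loose stack of two Petri dishes, 92 mm across, 32 mm high, at the right far side; leave alone. Origin: centre of its underside
- plate: loose well plate 86 (x) by 128 (y) by 20 mm, at the left far side; leave alone. Origin: centre of its underside
Not all that is in view belongs to the job. Of the things like the cradle, leave any that is blue or pink; of the rest the larger one is meant.

How it is judged:
By the outcome, as a careful person would: the job done as asked, in the order asked, and still so for the second after the job is handed in, while the arm keeps its last pose, push and grip.
It also fails if it takes over 48 s, if anything falls off the work surface, if the arm or the gripper's body presses on something with over 40 N, if the wrist force passes 120 N, or if a joint passes its speed limit or range.

## Working session

There is one attempt and no reset: what is moved stays moved. The work goes in short steps, Python scripts to look and compute and a shell command to move; the robot and the scene stay as the last step left them, time stands still between calls to the robot, and variables do not carry over. Pictures are saved under pics/ and viewed, at most 14 in all, crops included, and the job is handed in when it is done.

```bash
mkdir -p pics; ls
python3 - <<'E'
from cell import *
import cv2,numpy as np
np.set_printoptions(precision=4,suppress=True)
s=read_state();print(s)
for n in("side","top","wrist"):
    p,d=capture(n);cv2.imwrite(f"pics/{n}0.png",p[:,:,::-1]);np.save(f"pics/{n}0.npy",d)
    print(n,camera_info(n))
a=cv2.imread("pics/top0.png");b=cv2.imread("pics/side0.png")
cv2.imwrite("pics/t0.png",cv2.resize(a,(800,600),interpolation=cv2.INTER_CUBIC))
cv2.imwrite("pics/s0.png",cv2.resize(b,(800,600),interpolation=cv2.INTER_CUBIC))
E
```

```text
pics
{'time': 0.0, 'q': array([-0.9878,  0.5018, -0.4268,  1.5514,  0.2208,  1.1383, -0.2103]), 'joint_velocities': array([ 0.0008, -0.    , -0.0003, -0.0019,  0.0005, -0.0023,  0.0021]), 'joint_torque': array([ -0.0007, -56.6588,  -5.8168, -27.9117,  -0.0687,   0.0309,
         0.0002]), 'eef_pos': array([0.2042, 0.6164, 0.2367]), 'eef_rot': array([ 0.1592,  0.9872, -0.0009, -0.0002]), 'wrist_force': array([-0.3083, -0.2683, -0.2958]), 'torque': array([ 0.0323, -0.0482, -0.0139]), 'grasp_force': 0.0, 'width': 1.0034694702633615}
side {'camera_matrix': array([[440.5721,   0.    , 259.5111],
       [  0.    , 440.5721, 186.5304],
       [  0.    ,   0.    ,   1.    ]]), 'k1': -0.16064291124683036, 'position': array([-0.0686, -0.5767,  1.0244]), 'attitude': array([ 0.8684, -0.3461,  0.1329, -0.3293])}
top {'camera_matrix': array([[477.8771,   0.    , 255.0828],
       [  0.    , 477.8771, 196.0469],
       [  0.    ,   0.    ,   1.    ]]), 'k1': 0.06847485629634663, 'position': array([0.3316, 0.0332, 1.7197]), 'attitude': array([ 0.7062, -0.7061,  0.0379, -0.0357])}
wrist {'camera_matrix': array([[304.7923,   0.    , 256.3869],
       [  0.    , 304.7923, 194.7904],
       [  0.    ,   0.    ,   1.    ]]), 'k1': -0.048579820022162434, 'tool_from_camera': array([[-0.0007, -0.951 , -0.3091,  0.0841],
       [ 1.    , -0.0009,  0.0003,  0.0003],
       [-0.0006, -0.3091,  0.951 , -0.1462],
       [ 0.    ,  0.    ,  0.    ,  1.    ]])}
```

View pics/t0.png

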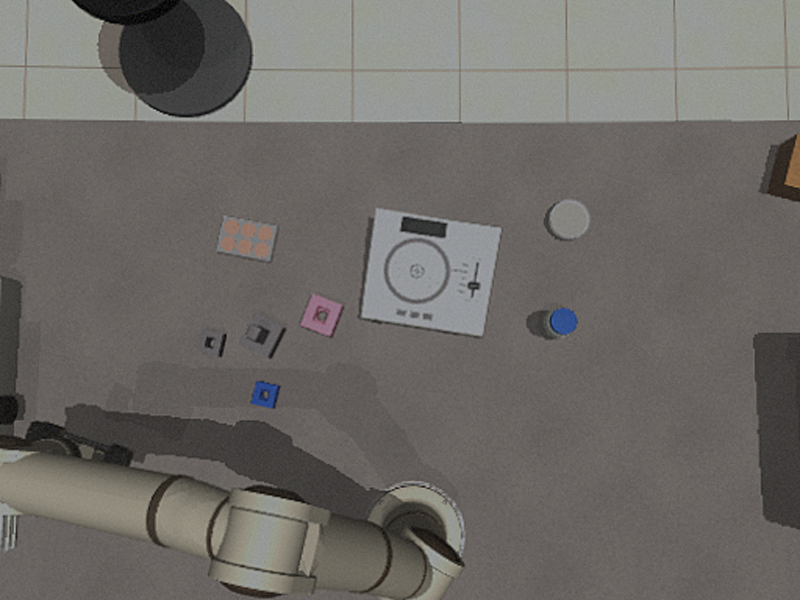

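View pics/s0.png

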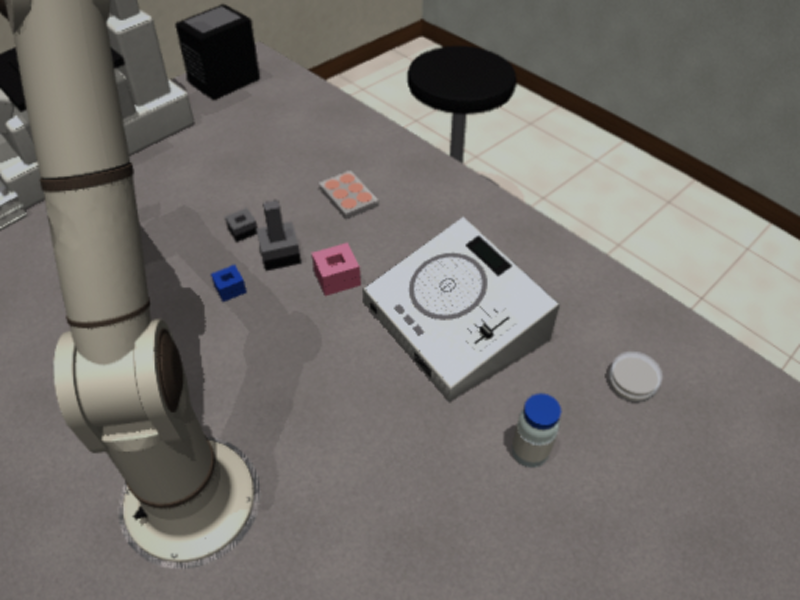

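Top view (800x600): counter centred at about (430,272), window cross at (417,271), dimmer cap at (474,286), meter in the larger dark-grey cradle at (262,333); the small grey, pink and blue blocks are decoys. Side view: cross at (447,285), meter top at (271,205), bottle at (540,410).

```bash
cat > h.py <<'E'
from cell import *
import cv2,numpy as np
from scipy.spatial.transform import Rotation as R
np.set_printoptions(precision=4,suppress=True)
def cam(n,s=None):
    i=camera_info(n);K=i["camera_matrix"];k=i["k1"]
    if n=="wrist":
        s=s or read_state();T=np.eye(4);T[:3,:3]=R.from_quat(s["eef_rot"]).as_matrix();T[:3,3]=s["eef_pos"]
        T=T@i["tool_from_camera"];return K,k,T[:3,3],T[:3,:3]
    return K,k,np.array(i["position"]),R.from_quat(i["attitude"]).as_matrix()
def ray(c,uv):
    K,k,p,M=c
    n=cv2.undistortPoints(np.array([[uv]],float),K,np.array([k,0,0,0.]))[0,0]
    return p,M@np.array([n[0],n[1],1])
def tri(obs):  # [(cam,uv)] -> point, residual
    A=np.zeros((3,3));b=np.zeros(3);L=[]
    for c,uv in obs:
        p,d=ray(c,uv);d=d/np.linalg.norm(d);P=np.eye(3)-np.outer(d,d);A+=P;b+=P@p;L.append((P,p))
    x=np.linalg.solve(A,b);return x,[np.linalg.norm(P@(x-p)) for P,p in L]
def onz(c,uv,z):
    p,d=ray(c,uv);return p+d*(z-p[2])/d[2]
def deppt(c,uv,D):
    p,d=ray(c,uv);u,v=int(round(uv[0])),int(round(uv[1]));return p+d*D[v,u]
def proj(c,X):
    K,k,p,M=c;return cv2.projectPoints(np.array([X],float),cv2.Rodrigues(M.T)[0],-M.T@p,K,np.array([k,0,0,0.]))[0][0,0]
E
python3 - <<'E'
from h import *
T=cam("top");S=cam("side");f=512/800
q=lambda a:((a[0]+.5)*f-.5,(a[1]+.5)*f-.5)
for nm,a,b in[("cross",(417,271),(447,285)),("cap",(474,286),(487,331)),("meter",(264,330),(271,203)),("bottlecap",(563,321),(542,410))]:
    print(nm,*tri([(T,q(a)),(S,q(b))]))
a=cv2.imread("pics/top0.png");b=cv2.imread("pics/side0.png")
def crop(im,x,y,w,h,W,H):return cv2.resize(im[y:y+h,x:x+w],(W,H),interpolation=cv2.INTER_CUBIC)
o=np.vstack([np.hstack([crop(a,225,125,100,100,300,300)[:0+300],crop(a,120,180,100,60,500,300)]),np.hstack([crop(b,225,135,135,125,324,300),crop(b,135,115,100,63,476,300)])])
cv2.imwrite("pics/c0.png",o)
D=np.load("pics/top0.npy");pts=np.array([deppt(T,(u,v),D) for u in range(236,310) for v in range(138,205) ])
z=pts[:,2];print(np.percentile(z,[0,50,100]))
import itertools
rng=np.random.default_rng(0);best=0
for _ in range(500):
    A=pts[rng.choice(len(pts),3,False)];n=np.cross(A[1]-A[0],A[2]-A[0]);n/=np.linalg.norm(n)+1e-12
    m=abs((pts-A[0])@n)<.003
    if m.sum()>best:best=m.sum();M=m
c=pts[M].mean(0);n=np.linalg.svd(pts[M]-c)[2][2];n*=np.sign(n[2]);print("plane",c,n,best,len(pts),np.degrees(np.arccos(n[2])),np.arctan2(n[1],n[0]))
E
```

```text
cross [ 0.581  -0.0108  0.0779] [np.float64(0.002149083972283382), np.float64(0.0021490839722834968)]
cap [ 0.5479 -0.1374  0.0849] [np.float64(0.0003610829148659828), np.float64(0.00036108291486602195)]
meter [0.4376 0.3143 0.1609] [np.float64(0.008935780787217166), np.float64(0.008935780787217263)]
bottlecap [ 0.4662 -0.3206  0.1298] [np.float64(0.0012365801829475613), np.float64(0.0012365801829475602)]
[-0.0117  0.0788  1.7197]
plane [ 0.5856 -0.03    0.0788] [-0.2559  0.0471  0.9656] 2623 4958 15.081356849236165 2.959643539269301
```

View pics/c0.png

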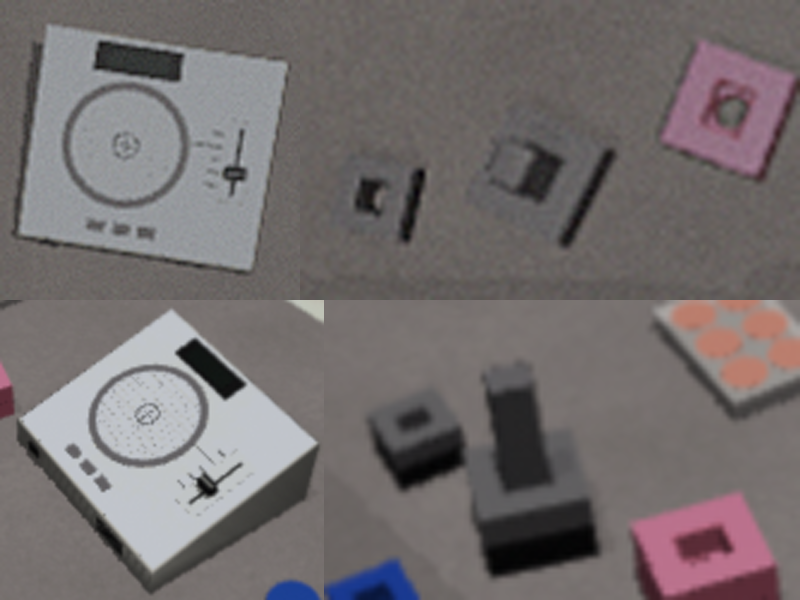

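The crop shows the cap about 24 mm below the long line, the cradle turned about -0.46 rad, and the meter upright in it. I go above the counter for close wrist views.

```bash
cat >> h.py <<'E'
def frame(n,yaw):  # window-like axes from normal and yaw of x
    x=np.array([np.cos(yaw),np.sin(yaw),0]);x-=n*(x@n);x/=np.linalg.norm(x);return np.c_[x,np.cross(n,x),n]
def toolrot(W):  # tool z=-n, tool x=-W x, tool y=W y
    return np.c_[-W[:,0],W[:,1],-W[:,2]]
def plan(M,p,s=None):
    s=s or read_state();C=R.from_quat(s["eef_rot"]).as_matrix()
    r=R.from_matrix(C.T@M).as_rotvec(degrees=True)/5
    print("turn",r,"rows>=",np.linalg.norm(r)/1.7,"then shift mm",M.T@(p-s["eef_pos"])*1e3)
E
python3 - <<'E'
from h import *
n=np.array([-.2559,.0455,.9656]);n/=np.linalg.norm(n)
W=frame(n,-.17);M=toolrot(W)
plan(M,np.array([.565,-.07,.08])+n*.14)
E
```

```text
turn [-0.2243 -3.0112 -1.707 ] rows>= 2.0403907743639236 then shift mm [-414.4834 -615.3625  135.0916]
```

```bash
python3 -m inch '[[1,0,0,0,-0.07,-1,-0.57],[1,0,0,0,-0.07,-1,-0.57],[1,0,0,0,-0.07,-1,-0.57],[1,-26,-38,8,0,0,0],[1,-26,-38,8,0,0,0],[1,-26,-38,8,0,0,0],[1,-26,-38,8,0,0,0],[1,-26,-38,8,0,0,0],[1,-26,-38,8,0,0,0],[1,-26,-38,8,0,0,0]]' | tail -c 600
python3 -m inch '[[1,-26,-38,8,0,0,0],[1,-26,-38,8,0,0,0],[1,-26,-38,8,0,0,0],[1,-26,-38,8,0,0,0],[1,-26,-38,9,0,0,0],[1,-26,-38,9,0,0,0],[1,-26,-38,9,0,0,0],[1,-26,-38,9,0,0,0],[1,-26,-38,9,0,0,0],[1,0,0,0,0,0,0]]'|tail -c 600
python3 - <<'E'
from h import *
s=read_state();c=cam("wrist",s);p,d=capture("wrist");np.save("pics/w1.npy",d);cv2.imwrite("pics/w1.png",p[:,:,::-1])
import pickle;pickle.dump(c,open("pics/w1.pkl","wb"))
print(s["time"],s["eef_pos"],proj(c,[.581,-.011,.078]),proj(c,[.548,-.137,.085]))
cv2.imwrite("pics/w1v.png",cv2.resize(p[:,:,::-1],(800,600),interpolation=cv2.INTER_CUBIC))
E
```

```text
time: 1.15
eef_pos: [0.3473, 0.3208, 0.2311]
eef_rot: [0.084, 0.988, -0.012, 0.13]
wrist_force: [1.0, 0.5, 0.1]
width: 0.998
grasp_force: 0.0
time: 2.15
eef_pos: [0.5332, -0.063, 0.2182]
eef_rot: [0.089, 0.987, -0.013, 0.131]
wrist_force: [-0.8, 0.5, -0.6]
width: 1.004
grasp_force: 0.0
2.15 [ 0.5332 -0.063   0.2182] [316.4509 184.6693] [183.4648 179.4461]
```

View pics/w1v.png

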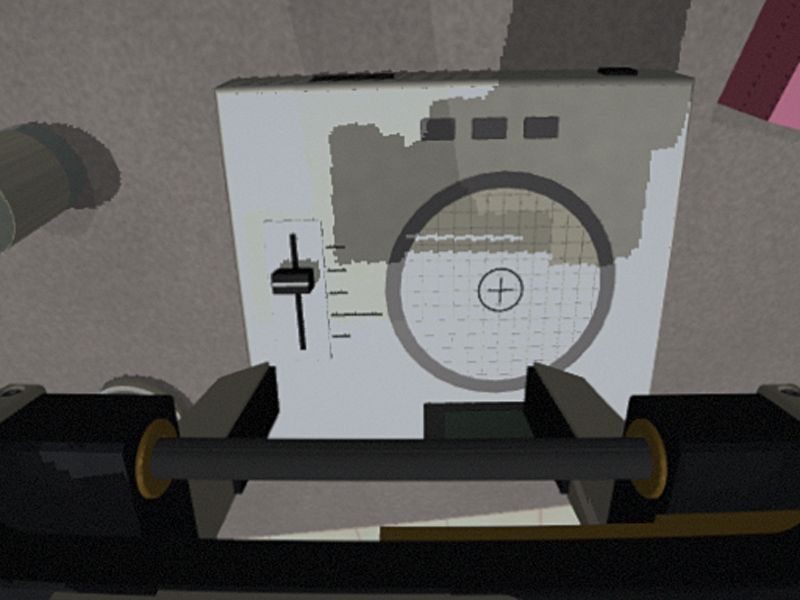

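The wrist view shows cross at (500,290), cap white line at (292,284), long scale line at y=314 from (331) to (382), front corners (218,88) and (692,78).

Run:
```python
from h import *
import pickle
c=pickle.load(open("pics/w1.pkl","rb"));D=np.load("pics/w1.npy");f=.64
q=lambda a:((a[0]+.5)*f-.5,(a[1]+.5)*f-.5)
T=cam("top");S=cam("side")
print(tri([(c,q((500,290))),(T,q((417,271))),(S,q((447,285)))]),tri([(c,q((292,284))),(T,q((474,286))),(S,q((487,331)))]))
pts=np.array([deppt(c,(u,v),D) for u in list(range(165,205))+list(range(245,400)) for v in range(70,225) if D[v,u]>0])
m=np.ones(len(pts),bool)
rng=np.random.default_rng(0);best=0
for _ in range(300):
    A=pts[rng.choice(len(pts),3,False)];n=np.cross(A[1]-A[0],A[2]-A[0]);n/=np.linalg.norm(n)+1e-12
    mm=abs((pts-A[0])@n)<.002
    if mm.sum()>best:best=mm.sum();m=mm
o=pts[m].mean(0);n=np.linalg.svd(pts[m]-o)[2][2];n*=np.sign(n[2])
print("n",n,best,len(pts),np.degrees(np.arccos(n[2])),"yaw",np.arctan2(-n[1],-n[0]))
def onp(uv,off=0):
    p,d=ray(c,q(uv));return p+d*(((o+n*off-p)@n)/(d@n))
X=onp((500,290));print("cross",X)
a,b=onp((218,88)),onp((692,78));e=b-a;print("edge",e,np.linalg.norm(e),"yaw",np.arctan2(-e[0],e[1]))
W=frame(n,np.arctan2(-e[0],e[1]))
for uv,off in[((292,284),.018),((331,314),0),((382,313.5),0),((336,246),0),((338,336),0),((293,234),0),((303,348),0)]:
    print(uv,(onp(uv,off)-X)@W*1e3, onp(uv,off))
for u in (292,): print("capdepth",(deppt(c,q((u,284)),D)-X)@W*1e3)
```

```text
bash:   575 Killed                     python3 - <<'E'
from h import *
import pickle
c=pickle.load(open("pics/w1.pkl","rb"));D=np.load("pics/w1.npy");f=.64
q=lambda a:((a[0]+.5)*f-.5,(a[1]+.5)*f-.5)
T=cam("top");S=cam("side")
print(tri([(c,q((500,290))),(T,q((417,271))),(S,q((447,285)))]),tri([(c,q((292,284))),(T,q((474,286))),(S,q((487,331)))]))
pts=np.array([deppt(c,(u,v),D) for u in list(range(165,205))+list(range(245,400)) for v in range(70,225) if D[v,u]>0])
m=np.ones(len(pts),bool)
rng=np.random.default_rng(0);best=0
for _ in range(300):
    A=pts[rng.choice(len(pts),3,False)];n=np.cross(A[1]-A[0],A[2]-A[0]);n/=np.linalg.norm(n)+1e-12
    mm=abs((pts-A[0])@n)<.002
    if mm.sum()>best:best=mm.sum();m=mm
o=pts[m].mean(0);n=np.linalg.svd(pts[m]-o)[2][2];n*=np.sign(n[2])
print("n",n,best,len(pts),np.degrees(np.arccos(n[2])),"yaw",np.arctan2(-n[1],-n[0]))
def onp(uv,off=0):
    p,d=ray(c,q(uv));return p+d*(((o+n*off-p)@n)/(d@n))
X=onp((500,290));print("cross",X)
a,b=onp((218,88)),onp((692,78));e=b-a;print("edge",e,np.linalg.norm(e),"yaw",np.arctan2(-e[0],e[1]))
W=frame(n,np.arctan2(-e[0],e[1]))
for uv,off in[((292,284),.018),((331,314),0),((382,313.5),0),((336,246),0),((338,336),0),((293,234),0),((303,348),0)]:
    print(uv,(onp(uv,off)-X)@W*1e3, onp(uv,off))
for u in (292,): print("capdepth",(deppt(c,q((u,284)),D)-X)@W*1e3)
E
```

```bash
cat > fit.py <<'E'
from h import *
import pickle
c=pickle.load(open("pics/w1.pkl","rb"));D=np.load("pics/w1.npy");f=.64
q=lambda a:((a[0]+.5)*f-.5,(a[1]+.5)*f-.5)
T=cam("top");S=cam("side")
print(tri([(c,q((500,290))),(T,q((417,271))),(S,q((447,285)))]),tri([(c,q((292,284))),(T,q((474,286))),(S,q((487,331)))]))
pts=np.array([deppt(c,(u,v),D) for u in list(range(165,205,3))+list(range(245,400,3)) for v in range(70,225,3) if D[v,u]>0])
rng=np.random.default_rng(0);best=0
for _ in range(300):
    A=pts[rng.choice(len(pts),3,False)];n=np.cross(A[1]-A[0],A[2]-A[0]);n/=np.linalg.norm(n)+1e-12
    mm=abs((pts-A[0])@n)<.002
    if mm.sum()>best:best=mm.sum();m=mm
o=pts[m].mean(0);n=np.linalg.svd(pts[m]-o,full_matrices=False)[2][2];n*=np.sign(n[2])
print("n",n,best,len(pts),np.degrees(np.arccos(n[2])),"yaw",np.arctan2(-n[1],-n[0]))
def onp(uv,off=0):
    p,d=ray(c,q(uv));return p+d*(((o+n*off-p)@n)/(d@n))
X=onp((500,290));print("cross",X)
a,b=onp((218,88)),onp((692,78));e=b-a;print("edge",e,np.linalg.norm(e),"yaw",np.arctan2(-e[0],e[1]))
W=frame(n,np.arctan2(-e[0],e[1]))
for uv,off in[((292,284),.018),((331,314),0),((382,313.5),0),((336,246),0),((338,336),0),((293,234),0),((303,348),0)]:
    print(uv,(onp(uv,off)-X)@W*1e3, onp(uv,off))
for u in (292,): print("capdepth",(deppt(c,q((u,284)),D)-X)@W*1e3)
E
python3 fit.py
```

```text
(array([ 0.5815, -0.0097,  0.078 ]), [np.float64(0.002061387580169336), np.float64(0.002723424103709603), np.float64(0.0020426665833925333)]) (array([ 0.5495, -0.1364,  0.0836]), [np.float64(0.0023562482097780496), np.float64(0.001801049155861404), np.float64(0.0008525160462058819)])
n [-0.2587  0.039   0.9652] 3266 3422 15.165507858591269 yaw -0.1494809487112544
cross [ 0.5831 -0.0076  0.077 ]
edge [0.0418 0.2688 0.0004] 0.27202891276969604 yaw -0.15444992069656685
(292, 284) [ -11.6451 -128.6864   18.    ] [ 0.5475 -0.1323  0.0912]
(331, 314) [  14.0909 -109.5527   -0.    ] [ 0.5797 -0.118   0.0806]
(382, 313.5) [ 14.4041 -76.197   -0.    ] [ 0.5851 -0.0851  0.0807]
(336, 246) [ -30.7209 -103.3503   -0.    ] [ 0.5379 -0.1052  0.0689]
(338, 336) [  29.6061 -105.9681   -0.    ] [ 0.595  -0.1167  0.0846]
(293, 234) [ -38.8981 -129.678    -0.    ] [ 0.526  -0.13    0.0667]
(303, 348) [  37.8162 -130.084    -0.    ] [ 0.5991 -0.1418  0.0868]
capdepth [ -11.3575 -128.9563   16.9431]
```

```bash
cat >> h.py <<'E'
yaw=-.152;t=np.radians(15)
W=frame(np.array([-np.sin(t)*np.cos(yaw),-np.sin(t)*np.sin(yaw),np.cos(t)]),yaw);X0=np.array([.583,-.008,.077])
def win(x,y,z):return X0+W@np.array([x,y,z])/1e3
E
python3 -c "
from h import *
plan(toolrot(W),win(-11.5,-130,18))"
```

```text
turn [-0.0963  0.0025 -0.2643] rows>= 0.1654901297696805 then shift mm [  6.6402 -71.2556 128.9194]
```

```bash
python3 -m inch '[[1,0,0,0,-0.1,0,-0.26],[0.6,1.6,-24,0,0,0,0],[0.6,2,-24,0,0,0,0],[0.6,3,-23,0,0,0,0],[0.6,0,0,25,0,0,0],[0.6,0,0,25,0,0,0],[0.6,0,0,25,0,0,0],[0.6,0,0,25,0,0,0],[0.6,0,0,10,0,0,0],[0.6,0,0,0,0,0,0]]' | tail -c 600
python3 -c "
from h import *
plan(toolrot(W),win(-11.5,-130,18))
p,d=capture('wrist');cv2.imwrite('pics/w2.png',p[:,:,::-1])"
```

```text
time: 3.2
eef_pos: [0.542, -0.1277, 0.1083]
eef_rot: [0.071, 0.989, -0.008, 0.129]
wrist_force: [-1.0, -0.1, 0.7]
width: 0.6
grasp_force: 0.0
turn [ 0.0439 -0.0368  0.0825] rows>= 0.05907426331893953 then shift mm [-2.045  -5.4333 18.0654]
```

View pics/w2.png

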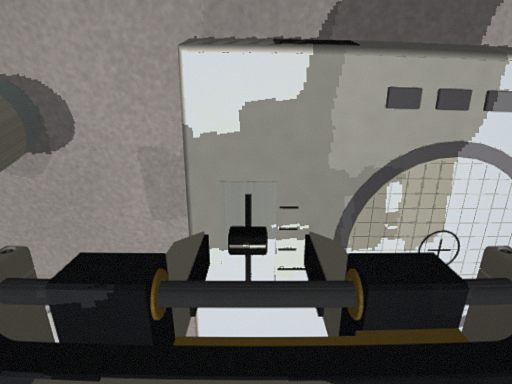

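Fingers straddle the cap (cap at (248,240), jaws at ~200 and ~315); descend and close.

```bash
python3 -m inch '[[0.6,-2,-5.4,0,0,0,0],[0.6,0,0,9,0,0,0],[0.6,0,0,9,0,0,0],[0.6,0,0,0,0,0,0],[0,0,0,0,0,0,0],[0,0,0,0,0,0,0],[0,0,0,0,0,0,0],[0,0,0,0,0,0,0],[0,0,0,0,0,0,0]]' | tail -c 600
python3 -c "
from h import *
plan(toolrot(W),win(-11.5,-130,18))"
```

```text
time: 4.15
eef_pos: [0.5492, -0.1345, 0.0932]
eef_rot: [0.072, 0.989, -0.008, 0.131]
wrist_force: [0.1, 3.8, 0.5]
width: 0.255
grasp_force: 30.0
turn [0.0459 0.0056 0.0754] rows>= 0.052026252029371764 then shift mm [1.8757 0.1444 1.3442]
```

```bash
python3 -m inch '[[0,-5,0,0,0,0,0],[0,-5,0,0,0,0,0],[0,-5,0,0,0,0,0],[0,-5,0,0,0,0,0],[0,-5,0,0,0,0,0],[0,-1.5,0,0,0,0,0],[0,0,0,0,0,0,0],[0,0,0,0,0,0,0]]' | tail -c 600
python3 -c "
from h import *
s=read_state();print((s['eef_pos']-X0)@W*1e3)
p,d=capture('wrist');cv2.imwrite('pics/w3.png',cv2.resize(p[150:300,170:370,::-1],(800,600),interpolation=cv2.INTER_CUBIC))"
```

```text
time: 4.95
eef_pos: [0.5753, -0.1386, 0.1003]
eef_rot: [0.072, 0.989, -0.009, 0.131]
wrist_force: [-0.7, 4.3, 2.0]
width: 0.258
grasp_force: 30.0
[  17.7662 -130.2297   19.3559]
```

View pics/w3.png

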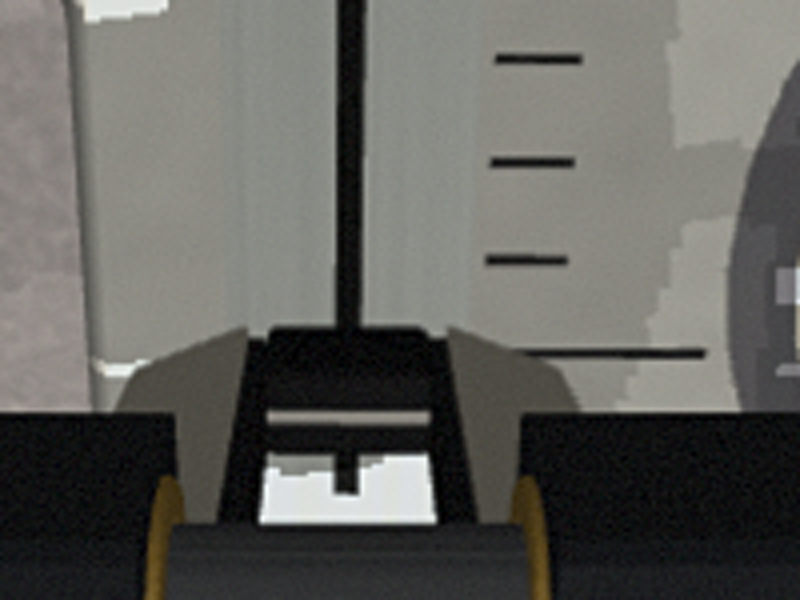

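White line on cap at crop (348,416), long line at y=353 between x≈520 and 705; compute the offset accounting for parallax.

```bash
cat > cap.py <<'E'
from h import *
def on(c,uv,off):
    p,d=ray(c,uv);n=W[:,2];o=win(0,0,off);return (p+d*(((o-p)@n)/(d@n))-X0)@W*1e3
E
python3 -c "
from cap import *
c=cam('wrist');q=lambda x,y:((x+.5)/4-.5+170,(y+.5)/4-.5+150)
for dz in(-2,0,2):print(on(c,q(348,416),18+dz),on(c,q(620,353.5),dz),on(c,q(540,60),dz),on(c,q(528,260),dz))"
```

```text
[  16.2547 -129.8157   16.    ] [ 15.4919 -88.3495  -2.    ] [ -29.9134 -103.0861   -2.    ] [   0.232  -103.2126   -2.    ]
[  15.1434 -129.8317   18.    ] [ 14.5092 -88.8593  -0.    ] [ -30.3534 -103.4198   -0.    ] [  -0.5683 -103.5449   -0.    ]
[  14.0321 -129.8477   20.    ] [ 13.5265 -89.3692   2.    ] [ -30.7934 -103.7535    2.    ] [  -1.3686 -103.8771    2.    ]
```

```bash
python3 -m inch '[[0,0.5,0,0,0,0,0],[0,0,0,0,0,0,0],[0.6,0,0,0,0,0,0],[0.6,0,0,0,0,0,0],[0.6,0,0,0,0,0,0],[0.6,0,0,-25,0,0,0],[0.6,8,0,-30,0,0,0],[0.6,10,0,-30,0,0,0],[0.6,10,0,-30,0,0,0],[0.6,0,0,0,0,0,0]]' | tail -c 600
python3 - <<'E'
from cap import *
s=read_state();c=cam("wrist",s);p,d=capture('wrist');
u=proj(c,win(15,-120,5));x,y=int(u[0])-75,int(u[1])-56;print(u,x,y,s['eef_pos'])
import pickle;pickle.dump((c,x,y),open("pics/w4.pkl","wb"))
cv2.imwrite('pics/w4.png',cv2.resize(p[y:y+112,x:x+150,::-1],(800,597),interpolation=cv2.INTER_CUBIC))
E
```

```text
time: 6.0
eef_pos: [0.5176, -0.1322, 0.2068]
eef_rot: [0.073, 0.988, -0.009, 0.133]
wrist_force: [0.0, -1.0, 0.5]
width: 0.602
grasp_force: 0.0
[268.5992 212.8928] 193 156 [ 0.5176 -0.1322  0.2068]
```

View pics/w4.png

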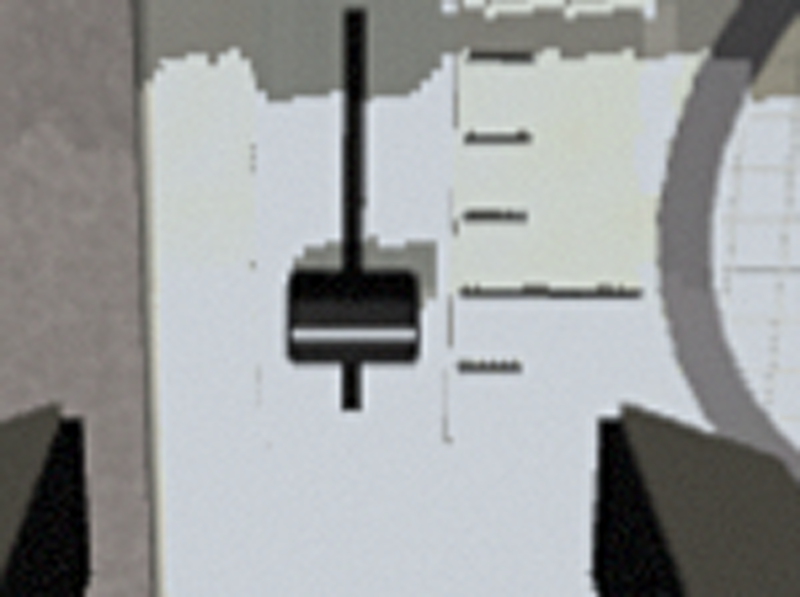

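White line at (354,334), long line at y=292 (x 460–640).

Run:
```python
from cap import *
import pickle
c,x,y=pickle.load(open("pics/w4.pkl","rb"));k=800/150
q=lambda a,b:((a+.5)/k-.5+x,(b+.5)/k-.5+y)
print(on(c,q(354,334),18),on(c,q(550,292),0),on(c,q(500,57),0),on(c,q(490,367),0))
T=cam("top");S=cam("side");m,r=tri([(T,(162.6,213)),(S,(174.1,131.2))]);print("meter top",m,r)
# cradle yaw from top picture edge at top z=.055
e=onz(T,(120+310/5,180+150/5),.055)-onz(T,(120+265/5,180+240/5),.055);print("yaw",np.arctan2(e[1],e[0]))
Wm=frame(np.array([0,0,1.]),-.45);plan(toolrot(Wm),np.array([m[0],m[1],.26]))
```

```text
[  15.2233 -129.5814   18.    ] [ 14.2165 -92.7816   0.    ] [ -30.5965 -103.6603   -0.    ] [  29.4828 -103.4999   -0.    ]
meter top [0.4403 0.3337 0.1397] [np.float64(7.07007769483358e-05), np.float64(7.070077694823589e-05)]
yaw -0.44767932661502935
turn [0.4774 3.0243 3.4535] rows>= 2.7148825142201485 then shift mm [272.4943 385.4376 -54.625 ]
```

```bash
python3 -m inch '[[0.8,0,0,-20,0.12,0.76,0.86],[0.8,0,0,-20,0.12,0.76,0.86],[0.8,0,0,-15,0.12,0.76,0.86],[0.8,0,0,0,0.12,0.75,0.86],[0.8,25,35,0,0,0,0],[0.8,25,35,0,0,0,0],[0.8,25,35,0,0,0,0],[0.8,25,35,0,0,0,0],[0.8,25,35,0,0,0,0],[0.8,25,35,0,0,0,0]]' | tail -c 600
python3 -m inch '[[0.8,25,35,0,0,0,0],[0.8,25,35,0,0,0,0],[0.8,25,35,0,0,0,0],[0.8,25,35,0,0,0,0],[0.8,18,30,0,0,0,0],[0.8,0,0,0,0,0,0],[0.8,0,0,0,0,0,0]]' | tail -c 600
python3 - <<'E'
from h import *
s=read_state();c=cam("wrist",s);p,d=capture('wrist');np.save("pics/w5.npy",d)
import pickle;pickle.dump(c,open("pics/w5.pkl","wb"))
Wm=frame(np.array([0,0,1.]),-.45);plan(toolrot(Wm),np.array([.4403,.3337,.26]))
print(proj(c,[.4403,.3337,.14]))
cv2.imwrite('pics/w5.png',cv2.resize(p[:,:,::-1],(800,600),interpolation=cv2.INTER_CUBIC))
E
```

```text
time: 7.05
eef_pos: [0.462, 0.1265, 0.2562]
eef_rot: [0.222, 0.975, -0.001, -0.003]
wrist_force: [1.1, -0.2, 0.2]
width: 0.801
grasp_force: 0.0
time: 7.75
eef_pos: [0.4292, 0.3299, 0.2559]
eef_rot: [0.221, 0.975, -0.001, -0.003]
wrist_force: [0.0, -0.8, 0.6]
width: 0.8
grasp_force: 0.0
turn [-0.0484 -0.0572  0.0207] rows>= 0.04569816895647529 then shift mm [-7.2754  9.2565 -3.8064]
[265.4671 203.0434]
```

View pics/w5.png

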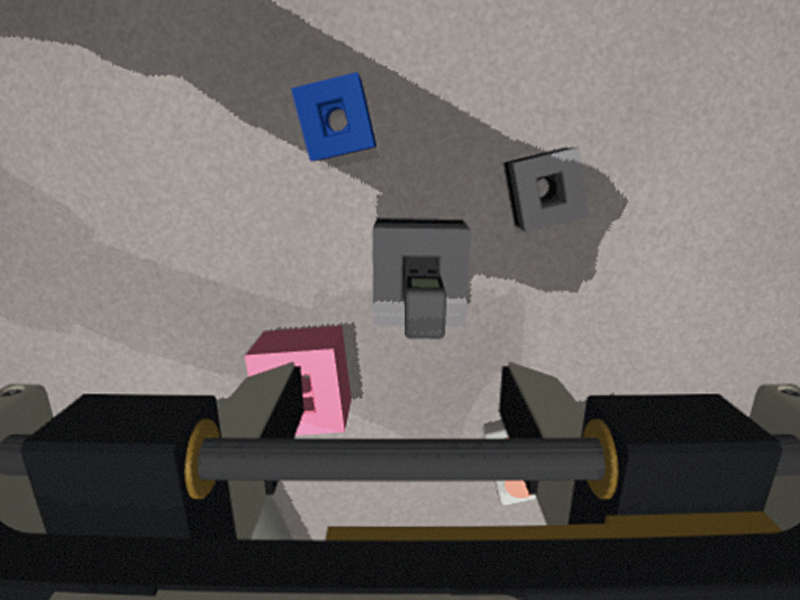

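Meter top face centre is about (425,313) (corners 405–445 × 290–337), cradle edges parallel to the image axes, so the tool yaw fits.

Run:
```python
from h import *
import pickle
c=pickle.load(open("pics/w5.pkl","rb"));D=np.load("pics/w5.npy");f=.64
q=lambda a,b:((a+.5)*f-.5,(b+.5)*f-.5)
T=cam("top");S=cam("side")
m,r=tri([(c,q(425,313)),(T,(162.6,213)),(S,(174.1,131.2))]);print(m,r,tri([(c,q(425,313)),(S,(174.1,131.2))]),deppt(c,q(425,313),D))
a,b,g,h=[onz(c,q(*u),.142) for u in((405,290),(445,290),(407,337),(443,337))];print((a+b+g+h)/4,b-a,g-a,[np.arctan2(-e[0],e[1]) for e in(b-a,h-g)])
a,b=[onz(c,q(*u),.055) for u in((373,228),(470,228))];e=b-a;print("cradle",np.linalg.norm(e),np.arctan2(-e[0],e[1]))
s=read_state();M=R.from_quat(s["eef_rot"]).as_matrix();print("tool yaw",np.arctan2(M[1,1],M[0,1])-np.pi/2)
Wm=frame(np.array([0,0,1.]),-.446)
x=onz(c,q(425,313),.141);plan(toolrot(Wm),np.array([x[0],x[1],.030+.085-.008]))
```

```text
[0.4416 0.3373 0.1352] [np.float64(0.00234870005579244), np.float64(0.0028593293871525694), np.float64(0.0010624455458664447)] (array([0.4428, 0.3394, 0.1342]), [np.float64(0.0005687911620794628), np.float64(0.0005687911620795885)]) [0.4394 0.3404 0.1425]
[0.4401 0.3401 0.142 ] [0.0098 0.0205 0.    ] [ 0.0264 -0.0113  0.    ] [np.float64(-0.4455040581087192), np.float64(-0.44564555077031803)]
cradle 0.0708048486304012 -0.44544098058226517
tool yaw -0.44818156099075046
turn [-0.0483 -0.0572 -0.0251] rows>= 0.04645582706740582 then shift mm [ -4.1758  14.9313 149.1936]
```

```bash
python3 -m inch '[[0.8,-2,8,0,-0.05,-0.06,-0.02],[0.8,-2,7,0,0,0,0],[0.8,0,0,0,0,0,0],[0.7,0,0,30,0,0,0],[0.7,0,0,35,0,0,0],[0.7,0,0,35,0,0,0],[0.7,0,0,30,0,0,0],[0.7,0,0,19,0,0,0],[0.7,0,0,0,0,0,0]]' | tail -c 600
python3 - <<'E'
from h import *
Wm=frame(np.array([0,0,1.]),-.446)
plan(toolrot(Wm),np.array([.4401,.3401,.107]))
E
```

```text
time: 8.7
eef_pos: [0.4384, 0.3395, 0.106]
eef_rot: [0.222, 0.975, -0.001, -0.001]
wrist_force: [-0.9, -0.8, 0.7]
width: 0.701
grasp_force: 0.0
turn [-0.032  -0.0153 -0.0083] rows>= 0.021411128983106185 then shift mm [-1.2867  1.3123 -1.0222]
```

```bash
python3 -m inch '[[0.7,-1,1,0,0,0,0],[0.2,0,0,0,0,0,0],[0,0,0,0,0,0,0],[0,0,0,0,0,0,0],[0,0,0,0,0,0,0],[0,0,0,0,0,0,0],[0,0,0,0,0,0,0]]' | tail -c 600
python3 -m inch '[[0,0,0,-5,0,0,0],[0,0,0,-10,0,0,0],[0,0,0,-15,0,0,0],[0,0,0,-30,0,0,0],[0,0,0,-40,0,0,0],[0,0,0,-40,0,0,0],[0,0,0,-10,0,0,0],[0,0,0,0,0,0,0]]' | tail -c 600
python3 - <<'E'
from h import *
s=read_state();print(s["wrist_force"],s["torque"])
s=read_state();c=cam("side");p,d=capture('side');u=proj(c,s["eef_pos"]-np.array([0,0,.05]));print(u)
x,y=int(u[0])-50,int(u[1])-40
cv2.imwrite('pics/s6.png',cv2.resize(p[y:y+80,x:x+100,::-1],(750,600),interpolation=cv2.INTER_CUBIC))
plan(toolrot(W),win(0,0,150))
print(toolrot(W).T@W[:,2])
E
```

```text
time: 9.4
eef_pos: [0.4409, 0.341, 0.1086]
eef_rot: [0.221, 0.975, 0.0, 0.0]
wrist_force: [0.2, -0.3, 4.8]
width: 0.261
grasp_force: 30.0
time: 10.2
eef_pos: [0.4421, 0.3426, 0.2615]
eef_rot: [0.221, 0.975, 0.003, 0.002]
wrist_force: [0.7, 0.0, -2.8]
width: 0.259
grasp_force: 30.0
[ 0.6789  0.039  -2.8218] [-0.0078 -0.032   0.0203]
[169.5988 111.1341]
turn [-0.4    -2.954  -3.3557] rows>= 2.6402754909232997 then shift mm [-139.4981 -324.2137   76.0874]
[ 0. -0. -1.]
```

View pics/s6.png

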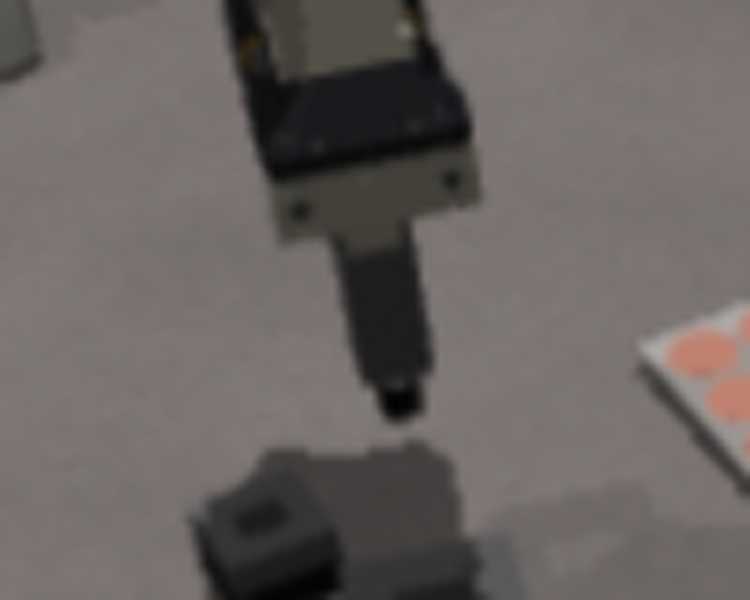

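Meter is held straight, nose clear of the cradle. Turn to the window's attitude and carry over.

```bash
python3 -m inch '[[0,0,0,0,-0.1,-0.74,-0.84],[0,0,0,0,-0.1,-0.74,-0.84],[0,0,0,0,-0.1,-0.74,-0.84],[0,0,0,0,-0.1,-0.73,-0.84],[0,-7,-17,3,0,0,0],[0,-14,-34,6,0,0,0],[0,-14,-34,6,0,0,0],[0,-14,-34,6,0,0,0],[0,-14,-34,6,0,0,0],[0,-14,-34,6,0,0,0]]' | tail -c 600
python3 -m inch '[[0,-14,-34,6,0,0,0],[0,-14,-34,6,0,0,0],[0,-14,-34,6,0,0,0],[0,-14,-24,3,0,0,0],[0,-5,-10,0,0,0,0],[0,0,0,0,0,0,0],[0,0,0,0,0,0,0]]' | tail -c 600
python3 - <<'E'
from h import *
plan(toolrot(W),win(0,0,125))
E
```

```text
time: 11.25
eef_pos: [0.4932, 0.1421, 0.2444]
eef_rot: [0.075, 0.989, -0.011, 0.128]
wrist_force: [0.7, -0.3, -1.6]
width: 0.26
grasp_force: 30.0
time: 11.95
eef_pos: [0.5364, 0.0004, 0.2407]
eef_rot: [0.075, 0.989, -0.011, 0.128]
wrist_force: [0.1, -0.1, -1.3]
width: 0.258
grasp_force: 30.0
turn [-0.0203 -0.0528  0.0082] rows>= 0.03361149584850155 then shift mm [-3.3379 -1.2859 45.3785]
```

```bash
python3 -m inch '[[0,-3,-1.3,10,-0.02,-0.05,0],[0,0,0,15,0,0,0],[0,0,0,15,0,0,0],[0,0,0,10,0,0,0],[0,0,0,0,0,0,0],[0,0,0,0,0,0,0]]' | tail -c 600
python3 - <<'E'
from h import *
s=read_state();print(s["wrist_force"],s["torque"]);plan(toolrot(W),win(0,0,100.6),s);c=cam("wrist",s);p,d=capture('wrist')
u=proj(c,win(0,0,0));print(u,proj(c,s["eef_pos"]-W[:,2]*.1006), proj(c,s["eef_pos"]-W[:,2]*.0786))
x,y=int(u[0])-80,int(u[1])-80;print(x,y)
cv2.imwrite('pics/w7.png',cv2.resize(p[y:y+120,x:x+160,::-1],(800,600),interpolation=cv2.INTER_CUBIC))
E
```

```text
time: 12.55
eef_pos: [0.5532, -0.0032, 0.1947]
eef_rot: [0.075, 0.988, -0.01, 0.131]
wrist_force: [0.1, -0.5, -1.5]
width: 0.262
grasp_force: 30.0
[ 0.0815 -0.5337 -1.4892] [ 0.1069  0.3927 -0.0163]
turn [0.0074 0.0271 0.0168] rows>= 0.019231404017336216 then shift mm [ 1.2762 -0.2199 20.9072]
[255.724  190.2687] [255.9553 198.9615] [255.946 208.033]
175 110
```

View pics/w7.png

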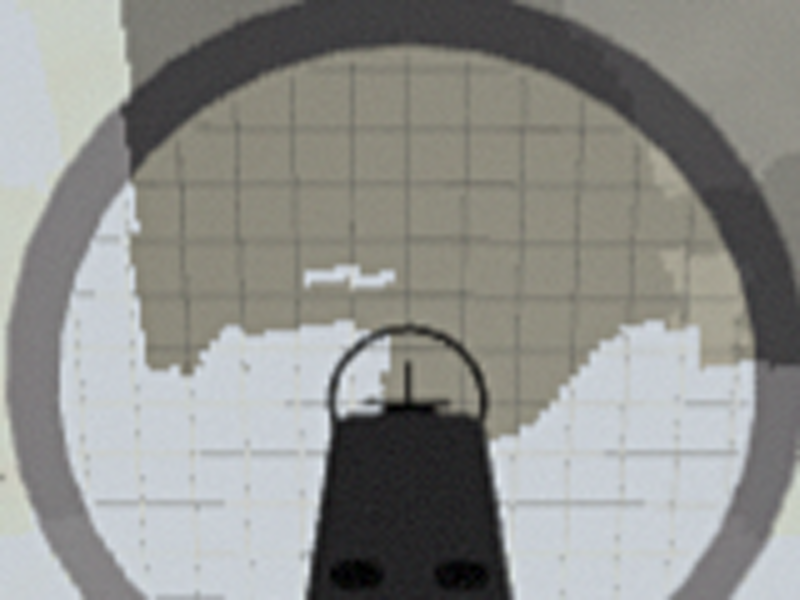

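Cross at (408,403), meter's lower front edge from x=333 to 483 at y=415, so it is centred sideways; check along the slope.

Run:
```python
from h import *
s=read_state();c=cam("wrist",s);E=R.from_quat(s["eef_rot"]).as_matrix();o=s["eef_pos"]
for sy in(-12,12):
  for dx in(0,2):
    u=proj(c,o+E@np.array([.015-dx/1e3,sy/1e3,.0786]));print(dx,sy,((u-[175,110])+.5)*5-.5)
    
print((proj(c,win(0,0,0))-[175,110]+.5)*5-.5, (proj(c,win(2,0,0))-[175,110]+.5)*5-.5)
plan(toolrot(W),win(0,0,100.6),s)
```

```text
0 -12 [329.1858 402.2461]
2 -12 [329.405  414.5993]
0 12 [484.6839 402.1039]
2 12 [484.4968 414.4574]
[405.9383 399.3618] [405.9426 409.7247]
turn [0.01   0.0392 0.0121] rows>= 0.024826422593238952 then shift mm [ 1.7752 -0.1326 21.3605]
```

```bash
python3 -m inch '[[0,1.8,0,5,0,0,0],[0,0,0,5,0,0,0],[0,0,0,5,0,0,0],[0,0,0,0,0,0,0],[0,0,0,0,0,0,0],[0,0,0,0,0,0,0]]' | tail -c 600
cat > fz.py <<'E'
from h import *
F=[]
for i in range(10):
    s=read_state();F.append(s["wrist_force"]@W[:,2]);P=s["eef_pos"]
    if i<9:capture("wrist")
print("t",s["time"],"Fn",np.mean(F),np.std(F),"win",(P-X0)@W*1e3)
E
python3 fz.py
```

```text
time: 13.2
eef_pos: [0.5556, -0.004, 0.1802]
eef_rot: [0.075, 0.988, -0.01, 0.132]
wrist_force: [0.2, 0.5, -2.5]
width: 0.261
grasp_force: 30.0
t 13.65 Fn -1.5734678978138625 0.4099406327923476 win [ -0.1005  -0.1564 106.8254]
```

```bash
python3 -m inch '[[0,0,0,2,0,0,0],[0,0,0,2,0,0,0],[0,0,0,0,0,0,0]]' | tail -c 90;python3 fz.py; python3 -m inch '[[0,0,0,2,0,0,0],[0,0,0,0,0,0,0]]' | tail -c 90;python3 fz.py; python3 -m inch '[[0,0,0,2,0,0,0],[0,0,0,0,0,0,0]]' | tail -c 90;python3 fz.py
```

```text
[0.075, 0.988, -0.01, 0.131]
wrist_force: [0.1, 0.1, -2.1]
width: 0.26
grasp_force: 30.0
t 14.4 Fn -1.528612946210884 0.49412850948991077 win [ -0.1036  -0.1834 102.8097]
[0.075, 0.988, -0.01, 0.132]
wrist_force: [0.5, 1.4, -1.4]
width: 0.259
grasp_force: 30.0
t 15.05 Fn -0.9773692320793332 0.40388752446035897 win [ -0.0417  -0.1314 100.8239]
[0.075, 0.988, -0.01, 0.132]
wrist_force: [-0.1, 0.5, 0.1]
width: 0.259
grasp_force: 30.0
t 15.7 Fn -0.16187400138449182 0.34190100613329605 win [-0.0517 -0.1436 98.8223]
```

Contact at ~101 mm; go 2.8 mm further for half travel.

```bash
python3 -m inch '[[0,0,0,1.4,0,0,0],[0,0,0,1.4,0,0,0],[0,0,0,0,0,0,0]]' | tail -c 90;python3 fz.py
python3 - <<'E'
from h import *
s=read_state();plan(toolrot(W),win(0,0,96),s);print(s["torque"])
w,_=capture("wrist");p,_=capture("side");c=cam("side");u=proj(c,win(0,0,15));x,y=int(u[0])-40,int(u[1])-50
v=proj(cam("wrist",s),win(0,0,0));a,b=int(v[0])-40,int(v[1])-60
cv2.imwrite("pics/f8.png",np.hstack([cv2.resize(p[y:y+80,x:x+53,::-1],(398,600),interpolation=cv2.INTER_CUBIC),cv2.resize(w[b:b+120,a:a+80,::-1],(400,600),interpolation=cv2.INTER_CUBIC)]))
E
```

```text
[0.075, 0.988, -0.01, 0.132]
wrist_force: [0.4, -0.4, 0.8]
width: 0.258
grasp_force: 30.0
t 16.45 Fn 1.0842552255768367 0.3720996418009541 win [-0.0543 -0.1407 96.0124]
turn [0.0083 0.0373 0.0075] rows>= 0.022880322609278397 then shift mm [-0.0543  0.1407  0.0124]
[0.0799 0.3147 0.018 ]
```

View pics/f8.png

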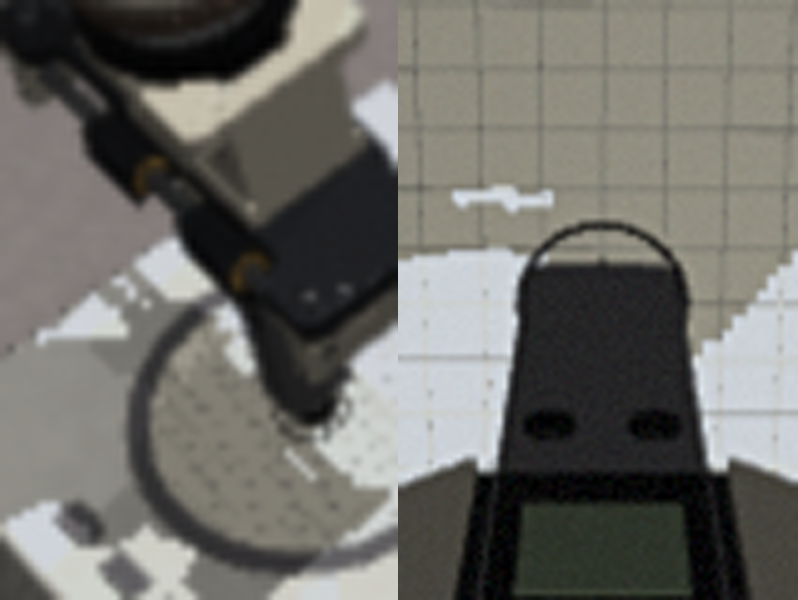

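Ring's front edge at panel y≈225, meter's lower front edge y≈265, both centred on x≈604; check dx with these.

Run:
```python
from h import *
s=read_state();c=cam("wrist",s);b=int(proj(c,win(0,0,0))[1])-60
g=lambda *p:(proj(c,win(*p))[1]-b+.5)*5-.5
print("ring front",g(-14,0,0),[ (dx,h,g(-15+dx,0,h)) for h in(16,17,18) for dx in(-2,0,2,4)])
```

```text
ring front 225.66999671689342 [(-2, 16, np.float64(236.09301409997383)), (0, 16, np.float64(248.44536842510576)), (2, 16, np.float64(260.7331668676839)), (4, 16, np.float64(272.95668310446956)), (-2, 17, np.float64(237.95764465347898)), (0, 17, np.float64(250.35498786697485)), (2, 17, np.float64(262.6872425857091)), (4, 17, np.float64(274.95468647965464)), (-2, 18, np.float64(239.83743962813773)), (0, 18, np.float64(252.280090972377)), (2, 18, np.float64(264.65711468599636)), (4, 18, np.float64(276.9687925065184))]
```

```bash
python3 -m inch '[[0,0,0,-4,0,0,0],[0,0,0,-4,0,0,0],[0,1.7,0,0,0,-0.03,0],[0,0,0,0,0,0,0],[0,0,0,2.5,0,0,0],[0,0,0,2.5,0,0,0],[0,0,0,2,0,0,0],[0,0,0,1,0,0,0],[0,0,0,0,0,0,0],[0,0,0,0,0,0,0]]' | tail -c 90;python3 fz.py
python3 - <<'E'
from h import *
s=read_state();plan(toolrot(W),win(0,0,96),s)
w,_=capture("wrist");p,_=capture("side");p2,_=capture("top")
v=proj(cam("wrist",s),win(0,0,0));a,b=int(v[0])-70,int(v[1])-60
cv2.imwrite("pics/f9.png",np.hstack([cv2.resize(p[100:280,130:400,::-1],(400,267)),cv2.resize(w[b:b+80,a:a+120,::-1],(400,267),interpolation=cv2.INTER_CUBIC)]))
E
```

```text
[0.075, 0.988, -0.01, 0.133]
wrist_force: [-2.5, 0.3, 0.6]
width: 0.262
grasp_force: 30.0
t 18.0 Fn 1.0977097446034716 0.5077092579353962 win [-1.8992 -0.1969 95.9566]
turn [0.0074 0.0637 0.0071] rows>= 0.03793655878063807 then shift mm [-1.8992  0.1969 -0.0434]
```

View pics/f9.png

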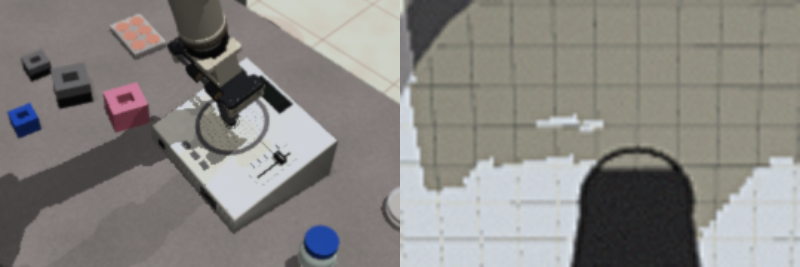

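The meter is centred in the ring, pressed about half-way (≈2.6 N), and the dimmer is at the long line; hand in.

```bash
python3 -c "
from cell import *
print(close_job())"
```

```text
the job is handed in; nothing more can be done
None
```

I handed the job in with the dimmer within about 1 mm of the long line and the meter still held inside the black ring, square to within about 0.3°, its nose about half-way in at roughly 2.6 N; the result of the judging was not shown.

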